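# Tip a battery pack over the sill into its charging dock and latch it

### The job

Put the standing battery pack on charge: bring its foot up against the steel sill of the dock and push its top over so that it tips across the sill onto its side in the bay; do not hoist it in, and ease it down rather than let it topple. Then push it lengthwise against the sprung contacts, firmly but without crushing them (less than 20 N), and press its tail down behind the sill so that it stays latched, lying flat, when you let go. Leave the other things on the bench alone.

Things in the scene. Friction and masses are not known exactly. Their poses are not given: they have to be found in the camera images.
- pack: loose grey battery pack, 0.45 to 0.7 kg, a cuboid 60 x 50 x 130 mm (own x, y, z), black bands and a yellow line near the terminal end. It starts standing on its foot, terminals up, in front of the sill, not square to it. Origin: centre of the foot face (the tail once it lies); own z runs from foot to terminals. Pinched across the 50 mm (own y), it can turn between the finger pads.
- pack_top (a point): centre of the pack's terminal face, 130 mm along own z from the origin. Lying, the pack rests on a 50 x 130 mm side (own +x or -x), terminals towards the contacts
- dock: black charging dock, fixed, 212 x 104 mm, turned up to 0.3 rad. Origin: on the bench at mid width under the robot-side face of its steel sill; own x points from there into the bay (away from the robot), y across, z up. The rear housing begins at x = 146 mm and is 61 mm high.
- sill (a point): middle of the inner top edge of the steel sill (dock x = 8 mm, 9 mm above the bench). The sill is a bar 8 mm thick along x (dock x = 0 to 8) and 74 mm wide. A pack tipped over it lies with its tail on the sill and sticking out towards the robot. Pushed in past the inner face, the tail can go down to the bay floor, and the contacts push it back against that face.
- bay (a point): point on the bay floor, dock x = 70 mm, 5 mm above the bench: the sill stands 4 mm proud of the floor. The bay is 54 mm wide between grey cheeks 6 mm thick, flared at the top, 23 mm high above the bench, from dock x = 12 to 130 mm. Sliding the lying pack along takes 2 to 5 N.
- contacts: grey sprung contact carriage with copper blades, at the bay's far end, moving along dock x. Origin: centre of its front face (46 x 36 mm), at rest at dock x = 132 mm, 27 mm above the bench. Spring 4 N at rest, 0.65 N more per mm; solid stop after 10 mm (about 10.5 N). The tail, lying 2 degrees tilted on the sill, clears it when the carriage is in by about 7.2 mm.
- meter: grey hand-held power meter 134 x 78 x 30 mm lying on the bench, a bystander; origin under its centre
- bottle: white dispenser bottle with red nozzle, 46 mm round, 130 mm high, a bystander; origin under its centre
- cutters: red-handled flush cutters, 141 mm long, 12 mm high, a bystander; origin under their centre
- black_tape: roll of black tape, 62 mm across, 19 mm high, a bystander; origin under its centre

How it is judged:
On the way:
1. the pack lies on its side, its terminal end down in the bay (angle between pack's own z axis and vertical above 1.45 rad and height (world z) of pack_top below 0.05 m and x of pack_top in the frame of dock above 0.06 m and y of pack_top in the frame of dock between -0.02 and 0.02 m), for 0.2 s.
At the end, for the whole second after the job is handed in: the pack lies flat on the bay floor between the cheeks (both end centres under 37.2 mm high, within 6 mm of mid width, along the bay within 0.06 rad), its tail 6 to 12 mm along the dock's x, behind the sill, held by the sprung contacts with more than 3 N, at rest and let go (x of pack in the frame of dock between 0.006 and 0.012 m and height (world z) of each of pack, pack_top below 0.0372 m and y of pack in the frame of dock between -0.006 and 0.006 m and angle between pack's own z axis and vertical above 1.54 rad and angle between the z axis of pack and the x axis of dock, either way round below 0.06 rad and contact force between pack and contacts above 3 N and linear speed of pack below 0.01 m/s); the robot touches nothing.
It fails at once if the pack is let topple or knocked over (it turns faster than 5 rad/s) (angular speed of pack above 5 rad/s).
It fails at once if the pack is hoisted (centre of its foot face over 70 mm above the bench) (height (world z) of pack above 0.07 m).
It fails at once if the contacts are crushed (pressed with over 20 N) (contact force between pack and contacts above 20 N).
It fails at once if the meter, bottle, cutters or tape roll is moved more than 30 mm (distance of any of meter, bottle, cutters, black_tape from where it was at the start of the episode above 0.03 m).
It also fails if it takes over 72 s, if anything falls off the work surface, if the arm or the gripper's body presses on something with over 40 N, if the wrist force passes 120 N, or if a joint passes its speed limit or range.

### The arm

A 6-joint arm with a two-finger parallel gripper is mounted at the origin on a cart in front of the work surface, level with it; the furniture and walls round the work are solid. World frame = base frame: x ahead of the robot, y to its left, z up, the work surface at z = 0. Lengths are in m, angles in rad, forces in N, time in s.
With the tool pointing down it reaches from about 0.35 to 0.775 m from the base axis. Payload 5.5 kg.
Tool frame: the origin (TCP) lies at the very end of the fingers, on their centre line; the grasp point (between the pads) lies 19 mm behind it; z points along the fingers, y is the line along which they close (so a half turn about z gives the same grasp; the last joint's range is limited). The gripper opens to 85 mm and grips with 20 to 120 N. Pads are 22 mm wide; open, the fingers measure 114 mm over their backs; the gripper's body (76 mm by 85 mm) begins 54 mm behind the grasp point. The pads swing forward as they close: fully open they stand 13 mm farther back than shut.
Start: joints at [1.116, 0.313, 0.046, 1.304, 0, 1.431], TCP at [0.178, 0.547, 0.231] pointing down, gripper open.
Joint ranges: [-2.76, 2.76], [-0.86, 1.69], [-1.03, 1.26], [-2.2, 2.34], [-1.47, 1.5], [-3.14, 3.14]. Speed limits (rad/s): [2.57, 2.57, 3.14, 3.14, 3.14, 3.14].

### API

Orientations are given as a 3x3 rotation matrix whose columns are the frame's x, y, z axes.
In Python, from plant import bot gives the robot as it stands. The module is installed in compiled form; this text tells all that it offers.
- The arm moves only by the tool jog_arm, never from a script. Its arguments are lists of equal length, an entry for each row: "delta_pos": the shift along the tool's x, y, z in units of 30 mm (1.0 is 30 mm), a list of three; "yaw": the turn about the tool's z in units of 6 degrees (1.0 is 6 degrees). A call has 1 to 8 rows; each row is the pose to reach, as a shift and turn from the pose commanded when the call began, along the tool's axes at that moment; what a row does not reach only later rows make up. A row lasts 1/8 s, in which the tool goes at most 62.5 mm and 10.7 degrees, less where a joint would pass 70% of its speed; a pose out of reach is approached as far as the arm can. A call with a gripper value outside its range is refused whole. "claw" is the closure, from 0 (fully open) to 1 (shut), set as the call begins (left out, the last holds). The fingers move at their own pace and stop on an object; "grip_force" is the grip in N (left out, the last holds). Time passes only in rows, so rows that repeat a pose let the fingers close. It gives the time, the measured TCP pose, the force, the opening and the grip force at its end, in the units of the state.
- bot.observe(): the state, without advancing time (a new reading comes with each control period).
- bot.read_camera(name): name is "scene" or "top" or "wrist"; returns (picture, depth): 420x560x3 uint8, red, green, blue; 420x560 float32, m along the optical axis (not along the pixel's ray), 0 where there is no reading.
- bot.camera_info(name): a dict with "intrinsics" (3x3 intrinsics, pixels), "dist_coeffs" ([k1, k2, p1, p2, k3] as OpenCV has them; the pictures are not rectified), "R" (3x3) and "t" (3): a world point X has camera coordinates R X + t. Camera axes: x right, y down, z forward; pixel columns grow to the right and rows downward; lengths in m; the calibration is good to about 2 mm. A picture is of the moment at which its call begins: read the wrist's pose just before it. camera_info takes no time and is no camera call; for the wrist camera it gives the pose at the moment of the call.
- bot.sign_off(): hands the job in; it is judged then, once.
The state is a dict: "clock": time; "qpos": joint angles; "qvel": joint speeds; "joint_efforts": joint torques, N m; "tool_pos": TCP position; "tcp_rot": TCP orientation; "ft_force": force on the tool from outside, world axes, zero at the start; "wrist_torque": the same for the moment, N m; "width": finger opening in m; "grip_force": force on a finger pad.
Only numpy, scipy, OpenCV 4.12 (cv2) and the standard library are available. Lean on these libraries where they do the work, as an engineer would, in place of code of your own. Each camera call takes 0.05 s, during which the arm holds its last target. There are 200 camera calls.

## Working session

There is one attempt and no reset: what is moved stays moved. The work goes in short steps, Python scripts to look and compute and a tool call to move; the robot and the scene stay as the last step left them, time stands still between calls to the robot, and variables do not carry over. Pictures are saved under pics/ and viewed, at most 10 in all, crops included, and the job is handed in when it is done.

Besides the shell and the picture viewer there is one more tool, called as name([rows], argument=value, ...), one row to a line, values as JSON. jog_arm: Moves the arm, as the interface text tells. Its arguments: {"type":"object","properties":{"delta_pos":{"type":"array"},"yaw":{"type":"array"},"claw":{"type":"number"},"grip_force":{"type":"number"}},"required":["delta_pos","yaw"]}

```bash
mkdir -p pics
python3 - <<'E'
from plant import bot
import cv2,numpy as np
s=bot.observe();print(s)
for n in("top","scene"):
    p,d=bot.read_camera(n);np.savez(f"pics/{n}0.npz",p=p,d=d);i=bot.camera_info(n);print(n,i)
    np.savez(f"pics/{n}_info.npz",**{k:np.array(v) for k,v in i.items()})
    cv2.imwrite(f"pics/{n}0.png",p[:,:,::-1])
E
```

```text
{'clock': 0.0, 'qpos': array([1.11636678e+00, 3.14031970e-01, 4.49633563e-02, 1.30360975e+00,
       2.26228796e-06, 1.43121633e+00]), 'qvel': array([ 0.0003694 , -0.00134395,  0.00083125,  0.00112133,  0.00111022,
        0.00157746]), 'joint_efforts': array([ 1.45755250e-03, -4.80623102e+01,  2.98534244e+01,  1.90501084e-02,
       -1.17080031e-04,  8.57524356e-06]), 'tool_pos': array([0.17782798, 0.54626102, 0.23038454]), 'tcp_rot': array([[-9.50842872e-01,  3.09672646e-01, -8.28152859e-04],
       [ 3.09673641e-01,  9.50841406e-01, -1.69003973e-03],
       [ 2.64082955e-04, -1.86341934e-03, -9.99998229e-01]]), 'ft_force': array([-1.02735204,  0.43207044, -0.36225074]), 'wrist_torque': array([ 0.02780894,  0.02196238, -0.01616598]), 'grip_force': 0.0, 'width': 0.08528403794954224}
top {'intrinsics': array([[394.13700222,   0.        , 284.34135659],
       [  0.        , 394.13700222, 206.72519898],
       [  0.        ,   0.        ,   1.        ]]), 'dist_coeffs': array([0.03467123, 0.        , 0.        , 0.        , 0.        ]), 'R': array([[-0.0227522 , -0.99946937,  0.02330906],
       [-0.98794708,  0.01890696, -0.15363297],
       [ 0.15311075, -0.0265236 , -0.98785302]]), 't': array([-0.0597105 ,  0.53698616,  1.07756077])}
scene {'intrinsics': array([[426.32342784,   0.        , 278.55368858],
       [  0.        , 426.32342784, 210.27592368],
       [  0.        ,   0.        ,   1.        ]]), 'dist_coeffs': array([-0.05257653,  0.        ,  0.        ,  0.        ,  0.        ]), 'R': array([[ 0.88400164,  0.46741701,  0.00790159],
       [ 0.41315069, -0.77323852, -0.48104957],
       [-0.21874094,  0.42851316, -0.87665778]]), 't': array([-0.41683335, -0.21757108,  1.3332526 ])}
```

View pics/top0.png

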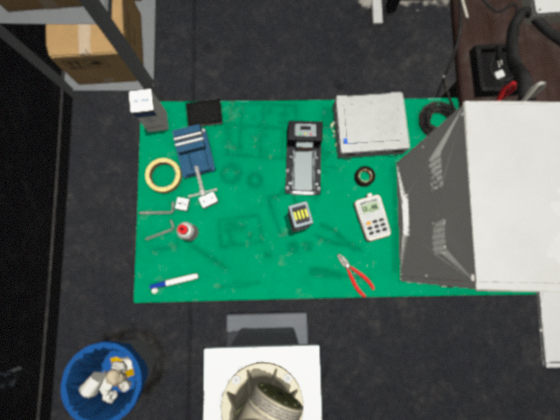

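View pics/scene0.png

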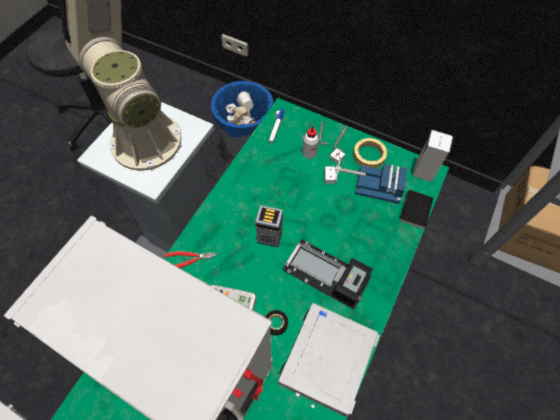

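The top view shows the pack's terminal face near (300,215), the sill at about (303,192) and the dock housing at (305,130). The meter is at (373,217), the tape at (365,176), the cutters at (357,275) and the bottle at (187,231). The scene view agrees. I'll measure the dock and pack from depth next.

```bash
cat > h.py <<'E'
import numpy as np,cv2
def cloud(p,d,i):
    K,D,R,t=[np.array(i[k],float) for k in("intrinsics","dist_coeffs","R","t")]
    v,u=np.mgrid[:d.shape[0],:d.shape[1]]
    n=cv2.undistortPoints(np.stack([u,v],-1).reshape(-1,1,2).astype(float),K,D).reshape(*d.shape,2)
    c=np.concatenate([n*d[...,None],d[...,None]],-1)
    return (c-t)@R
def rect(X):
    r=cv2.minAreaRect((X[:,:2]*1000).astype(np.float32));return np.round(r[0],1),np.round(r[1],1),round(r[2],1)
E
python3 - <<'E'
from h import *
for n in("top","scene"):
    z=np.load(f"pics/{n}0.npz");W=cloud(z['p'],z['d'],np.load(f"pics/{n}_info.npz"));np.save(f"pics/{n}W.npy",W)
    print(n)
    pts={"top":[(300,215),(304,128),(304,170),(303,192),(250,210),(373,217),(365,176),(357,275),(187,231),(500,190),(420,190),(372,125)],"scene":[(268,217),(350,280),(318,265)]}[n]
    for u,v in pts: print((u,v),W[v,u].round(3))
    m=(z['d']>0)&(W[...,0]>.25)&(W[...,0]<.75)&(abs(W[...,1]+.03)<.12)
    for lo,hi in((.122,.14),(.054,.068),):
        q=m&(W[...,2]>lo)&(W[...,2]<hi)
        k,l,s,c=cv2.connectedComponentsWithStats(q.astype(np.uint8))
        for j in range(1,k):
            if s[j,4]>40:print(lo,s[j],rect(W[l==j]),W[l==j].mean(0).round(4))
p=np.load("pics/top0.npz")['p'][100:240,250:360];a=cv2.resize(p,None,fx=5,fy=4.2,interpolation=cv2.INTER_CUBIC)
cv2.imwrite("pics/crop.png",a[:,:,::-1])
E
```

```text
top
(300, 215) [ 0.5   -0.109  0.128]
(304, 128) [ 0.762 -0.132  0.06 ]
(304, 170) [ 0.651 -0.133  0.004]
(303, 192) [ 0.583 -0.128  0.012]
(250, 210) [ 0.535  0.029 -0.004]
(373, 217) [ 0.503 -0.325  0.029]
(365, 176) [ 0.631 -0.316 -0.001]
(357, 275) [ 0.339 -0.277 -0.001]
(187, 231) [0.467 0.191 0.095]
(500, 190) [ 0.497 -0.457  0.441]
(420, 190) [ 0.547 -0.403  0.196]
(372, 125) [ 0.769 -0.331  0.055]
0.122 [289 201  24  27 437] (array([ 502.6, -110.5]), array([60.4, 50.4]), 14.5) [ 0.5017 -0.1102  0.1294]
0.054 [288 132  23   9 196] (array([ 737.8, -117.4]), array([63.7, 24.3]), 89.0) [ 0.7376 -0.118   0.0599]
scene
(268, 217) [ 0.502 -0.115  0.129]
(350, 280) [ 0.747 -0.142  0.057]
(318, 265) [ 0.655 -0.123  0.004]
0.122 [255 206  28  23 444] (array([ 501.2, -110.9]), array([59.8, 51.8]), 15.3) [ 0.5023 -0.1126  0.1288]
0.054 [256 233  23   7  55] (array([ 507.7, -134.4]), array([59. ,  3.6]), 16.2) [ 0.5085 -0.134   0.0616]
0.054 [341 258  19  26 235] (array([ 737.6, -117.7]), array([64.2, 25.4]), 88.7) [ 0.7377 -0.1191  0.0589]
```

View pics/crop.png

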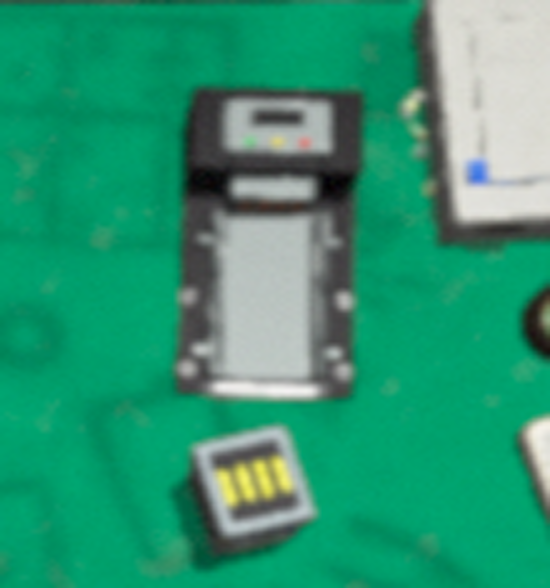

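The crop shows the sill at crop (265,390), the bay floor above it and the housing at (275,140). The dock is nearly aligned with x, and the pack is turned about 15°. Now the dock's exact pose.

Run:
```python
from h import *
for n in("top","scene"):
    z=np.load(f"pics/{n}0.npz");W=np.load(f"pics/{n}W.npy");p=z['p'].astype(int)
    m=(z['d']>0)&(W[...,0]>.54)&(W[...,0]<.86)&(W[...,1]<-.03)&(W[...,1]>-.23)
    g=(p[...,1]>p[...,0]+25)
    bench=m&g; print(n,"bench z",np.median(W[bench][:,2]).round(4))
    dock=(m&~g).astype(np.uint8)
    k,l,s,c=cv2.connectedComponentsWithStats(dock)
    for j in range(1,k):
        if s[j,4]>150:
            X=W[l==j]; print(s[j],"all",rect(X))
            for lo,hi in((.05,.07),(.016,.03),(-.01,.009)):
                Y=X[(X[:,2]>lo)&(X[:,2]<hi)]
                if len(Y)>20: print(lo,len(Y),rect(Y))
    # floor: bright grey
    b=m&(p.min(-1)>110)&(p.max(-1)-p.min(-1)<40)&(W[...,2]<.02)
    k,l,s,c=cv2.connectedComponentsWithStats(b.astype(np.uint8))
    for j in range(1,k):
        if s[j,4]>25:print("bright",s[j],rect(W[l==j]),W[l==j].mean(0).round(4),p[l==j].mean(0).round())
```

```text
top bench z -0.0004
[ 285  122   37   73 2398] all (array([ 679.7, -129.1]), array([100.9, 203.8]), 87.7)
0.05 649 (array([ 750.5, -133.7]), array([95.6, 61.3]), 88.4)
0.016 208 (array([ 659.5, -128.6]), array([ 92.5, 135.3]), 86.2)
-0.01 1256 (array([ 659.4, -128.2]), array([100.9, 163.2]), 87.7)
bright [290 151  28  44 912] (array([ 644.4, -131.3]), array([ 80.2, 132.3]), 89.3) [ 0.6438 -0.1303  0.0064] [174. 182. 179.]
scene bench z -0.001
[ 283  240   89   69 3039] all (array([ 685.3, -132.1]), array([104.5, 213.9]), 86.9)
0.05 884 (array([ 754.4, -137.1]), array([98.2, 60.1]), 87.2)
0.016 247 (array([ 690.5, -137.3]), array([ 81.6, 204.5]), 80.8)
-0.01 1519 (array([ 683.4, -132. ]), array([104.5, 210.2]), 86.9)
bright [286 243  15  23  81] (array([ 581.2, -124.9]), array([76. , 10.5]), 86.6) [ 0.5824 -0.1262  0.0079] [184. 186. 186.]
bright [305 242  12  12  30] (array([614.3, -93.4]), array([14.5, 44.6]), 57.2) [ 0.6133 -0.0916  0.0128] [120. 125. 125.]
bright [291 249  48  37 824] (array([ 648.8, -135.7]), array([ 68.4, 119.1]), 87.5) [ 0.6495 -0.1302  0.0048] [157. 162. 163.]
bright [318 254  20  12  40] (array([671.6, -95.1]), array([57.6, 19.2]), 0.9) [ 0.6744 -0.0997  0.0164] [120. 125. 125.]
```

jog_arm([
  [-16.8, -17.7, 0.5],
  [-16.8, -17.7, 0.5],
  [-16.8, -17.7, 0.5],
  [-16.8, -17.7, 0.5],
  [-16.8, -17.7, 0.5],
  [-16.8, -17.7, 0.5],
  [-16.8, -17.7, 0.5],
  [-16.8, -17.7, 0.5],
], yaw=[-5.5, -5.5, -5.5, -5.5, -5.5, -5.5, -5.5, -5.5], claw=0)

```text
clock: 1.1
tool_pos: [0.3886, 0.1043, 0.2213]
tcp_rot: [[-0.966, -0.258, 0.0], [-0.258, 0.966, 0.0], [-0.0, 0.0, -1.0]]
ft_force: [2.0, 0.6, -0.2]
width: 0.0851
grip_force: 0.0
```

jog_arm([
  [-1.45, -7.9, 0.7],
  [-1.45, -7.9, 0.7],
  [-1.45, -7.9, 0.7],
  [-1.45, -7.9, 0.7],
  [-1.45, -7.9, 0.7],
  [-1.45, -7.9, 0.7],
], yaw=[0, 0, 0, 0, 0, 0])

```text
clock: 1.85
tool_pos: [0.4907, -0.1112, 0.1998]
tcp_rot: [[-0.966, -0.258, -0.002], [-0.258, 0.966, 0.001], [0.001, 0.002, -1.0]]
ft_force: [-0.7, 0.9, -0.1]
width: 0.0852
grip_force: 0.0
```

```bash
cat >> h.py <<'E'
O=np.array([.578,-.1255]);A=-.048
def tool(target,R,pos,yawdeg=None):
    d=(np.array(target)-pos)@R/.03
    print("delta units",d.round(2), "" if yawdeg is None else ("yaw units",round(-((yawdeg-np.degrees(np.arctan2(R[1,0],R[0,0]))+180)%360-180)/6,2)))
def todock(x):
    c,s=np.cos(A),np.sin(A);d=np.array(x)[...,:2]-O
    return np.stack([c*d[...,0]+s*d[...,1],-s*d[...,0]+c*d[...,1]],-1)
def world(x,y,z):
    c,s=np.cos(A),np.sin(A);return np.array([O[0]+c*x-s*y,O[1]+s*x+c*y,z])
E
python3 - <<'E'
from plant import bot
from h import *
s=bot.observe();i=bot.camera_info("wrist");p,d=bot.read_camera("wrist")
cv2.imwrite("pics/w1.png",p[:,:,::-1])
W=cloud(p,d,i);np.savez("pics/w1.npz",p=p,d=d,W=W)
print(s['tool_pos'].round(4),np.degrees(np.arctan2(s['tcp_rot'][1,0],s['tcp_rot'][0,0])).round(2))
m=(d>0)&(W[...,2]>.118)&(W[...,2]<.14)&(abs(W[...,0]-.5)<.06)&(abs(W[...,1]+.11)<.06)
if m.sum()>50: print(m.sum(),rect(W[m]),W[m].mean(0))
g=p.astype(int)
m=(d>0)&(W[...,2]>.005)&(W[...,2]<.03)&(W[...,0]>.56)&(W[...,0]<.75)&(W[...,1]<-.05)&(W[...,1]>-.2);print(m.sum(),rect(W[m]) if m.sum()>20 else "")
m&=(W[...,2]<.013)&(W[...,2]>.0065)&(W[...,0]<.6);print(m.sum(),rect(W[m]) if m.sum()>20 else "")
tool([.4923,-.1136,.086],s['tcp_rot'],s['tool_pos'],194.8)
E
```

```text
[ 0.4907 -0.1112  0.1998] -165.07
6388 (array([ 500.5, -109.7]), array([59.9, 50.3]), 15.0) [ 0.49779101 -0.11034761  0.12872635]
3296 (array([ 663.4, -129.9]), array([100.6, 171.7]), 86.9)
246 (array([ 587.5, -136.3]), array([75.3, 20.5]), 86.6)
delta units [-0.04 -0.1   3.79] ('yaw units', np.float64(0.02))
```

View pics/w1.png

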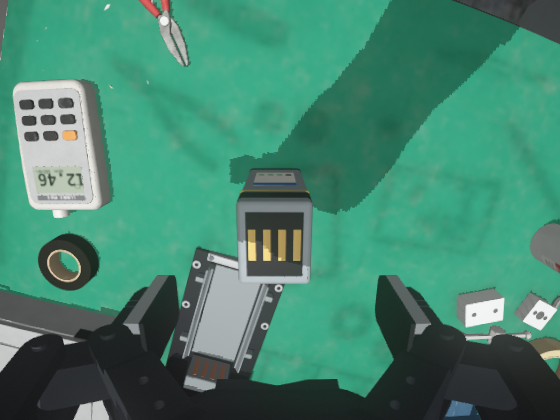

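The wrist view shows the pack's terminal face centred near (275,245) between the open fingers, with the dock below it at (230,320). Next I descend and pinch across the 50 mm.

jog_arm([
  [0, -0.04, 1.9],
  [0, -0.04, 3.6],
  [0, -0.04, 3.8],
  [0, -0.04, 3.8],
], yaw=[0, 0, 0, 0])

```text
clock: 2.4
tool_pos: [0.4921, -0.1119, 0.0876]
tcp_rot: [[-0.966, -0.26, 0.001], [-0.26, 0.966, -0.0], [-0.001, -0.0, -1.0]]
ft_force: [0.6, 0.3, 0.8]
width: 0.0853
grip_force: 0.0
```

jog_arm([
  [0, 0, 0],
  [0, 0, 0],
  [0, 0, 0],
  [0, 0, 0],
  [0, 0, 0],
  [0, 0, 0],
], yaw=[0, 0, 0, 0, 0, 0], claw=1, grip_force=40)

```text
clock: 3.15
tool_pos: [0.4931, -0.1129, 0.0882]
tcp_rot: [[-0.966, -0.258, 0.003], [-0.258, 0.966, -0.001], [-0.003, -0.001, -1.0]]
ft_force: [-0.5, 2.1, 5.7]
width: 0.0497
grip_force: 41.6
```

jog_arm([
  [0, 0, 0],
  [0, 0, 0],
  [0, 0, 0],
  [0.15, 0, 0.05],
  [0.15, 0, 0.05],
], yaw=[0, 0, 0, 0, 0], claw=0.2)

```text
clock: 3.78
tool_pos: [0.4868, -0.1137, 0.0846]
tcp_rot: [[-0.966, -0.258, -0.001], [-0.258, 0.966, 0.0], [0.001, 0.001, -1.0]]
ft_force: [-0.8, -0.2, 0.0]
width: 0.0681
grip_force: 0.0
```

jog_arm([
  [0, 0, 0],
  [0, 0, 0],
  [0, 0, 0],
  [0, 0, 0],
  [0, 0, 0],
  [0, 0, 0],
], yaw=[0, 0, 0, 0, 0, 0], claw=1, grip_force=40)

```text
clock: 4.53
tool_pos: [0.4875, -0.1139, 0.085]
tcp_rot: [[-0.966, -0.258, 0.0], [-0.258, 0.966, -0.0], [-0.0, -0.0, -1.0]]
ft_force: [-1.1, -1.0, 1.7]
width: 0.0495
grip_force: 43.1
```

```bash
sed -i 's/^O=.*/O=np.array([.5777,-.1254]);A=-.053/' h.py
python3 - <<'E'
from plant import bot
from h import *
s=bot.observe();i=bot.camera_info("wrist");p,d=bot.read_camera("wrist")
W=cloud(p,d,i)
T=s['tool_pos'];print(T.round(4),np.degrees(np.arctan2(s['tcp_rot'][1,0],s['tcp_rot'][0,0])).round(2))
m=(d>0)&(W[...,2]>.118)&(W[...,2]<.14)&(abs(W[...,0]-.5)<.06)&(abs(W[...,1]+.11)<.06)
r=rect(W[m]);print(m.sum(),r,W[m].mean(0),((np.array([*r[0]/1000,T[2]])-T)@s['tcp_rot']).round(4))
# clear 4mm short of sill: pack centre dock x=-0.034 -> tcp x = -.034-.012
t=world(-.060,0,T[2]);tool(t,s['tcp_rot'],T,180+np.degrees(A)); print(t)
tool(world(-.040,0,T[2]),s['tcp_rot'],T)
E
```

```text
[ 0.4875 -0.1139  0.085 ] -165.04
18078 (array([ 487.6, -113.2]), array([ 35.2, 115.2]), 14.4) [ 0.48190933 -0.1146524   0.12950408] [-0.0003  0.0007 -0.    ]
delta units [-0.9  -0.53  0.  ] ('yaw units', np.float64(3.0))
[ 0.51778425 -0.12222149  0.08496278]
delta units [-1.54 -0.73  0.  ]
```

jog_arm([
  [-0.2, -0.1, 0],
  [-0.4, -0.25, 0],
  [-0.65, -0.4, 0],
  [-0.9, -0.53, 0],
  [-0.9, -0.53, 0],
  [-0.9, -0.53, 0],
], yaw=[0.8, 1.6, 2.4, 3.0, 3.0, 3.0])

```text
clock: 5.32
tool_pos: [0.5174, -0.1215, 0.085]
tcp_rot: [[-0.999, 0.052, -0.0], [0.052, 0.999, 0.001], [0.0, 0.001, -1.0]]
ft_force: [-3.2, 2.8, 5.6]
width: 0.0495
grip_force: 43.8
```

Run:
```python
from plant import bot
from h import *
s=bot.observe();T=s['tool_pos']
print(T.round(4),s['ft_force'].round(1),todock(T).round(4),np.degrees(np.arctan2(s['tcp_rot'][1,0],s['tcp_rot'][0,0])).round(2))
p,d=bot.read_camera("scene");W=cloud(p,d,bot.camera_info("scene"))
m=(d>0)&(W[...,2]>.11)&(W[...,2]<.145)&(abs(W[...,0]-.53)<.07)&(abs(W[...,1]+.12)<.06)
print(m.sum(),rect(W[m]),W[m].mean(0))
cv2.imwrite("pics/s1.png",cv2.resize(p[150:330,180:400],None,fx=3,fy=3)[:,:,::-1])
tool(world(-.042,0,.085),s['tcp_rot'],T,180+np.degrees(A))
```

```text
[ 0.5174 -0.1215  0.085 ] [-3.2  2.8  5.6] [-0.0605  0.0007] 177.03
386 (array([ 537.2, -140.9]), array([89.7, 49. ]), 72.9) [ 0.54172924 -0.13117026  0.12801909]
delta units [-0.62 -0.02 -0.  ] ('yaw units', np.float64(0.01))
```

View pics/s1.png

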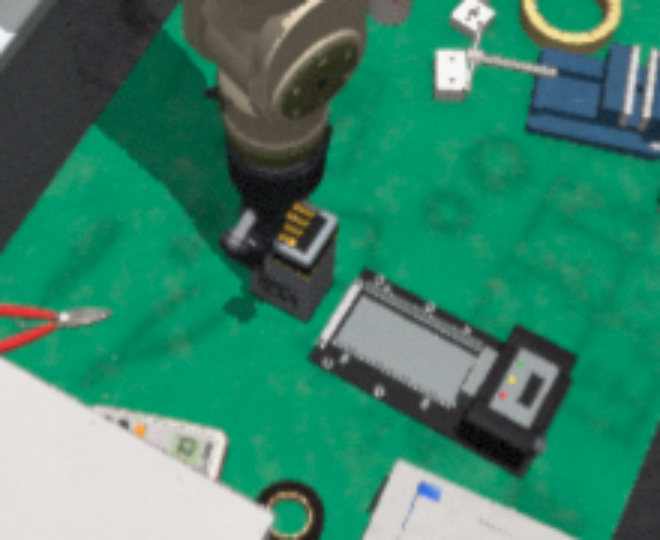

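The crop shows the pack held upright at (300,255), square to the sill at (340,320), with a gap of about 15 mm. I'll approach slowly.

jog_arm([
  [-0.15, -0.02, 0],
  [-0.3, -0.02, 0],
  [-0.4, -0.02, 0],
  [-0.48, -0.02, 0],
  [-0.54, -0.02, 0],
  [-0.54, -0.02, 0],
], yaw=[0, 0, 0, 0, 0, 0])

```text
clock: 6.12
tool_pos: [0.5326, -0.1229, 0.0875]
tcp_rot: [[-0.999, 0.052, -0.001], [0.052, 0.999, 0.001], [0.001, 0.001, -1.0]]
ft_force: [-11.4, 4.9, 25.7]
width: 0.0493
grip_force: 46.0
```

jog_arm([
  [-0.04, 0, 0],
  [-0.08, 0, 0],
  [-0.08, 0, 0],
], yaw=[0, 0, 0])

```text
clock: 6.5
tool_pos: [0.5352, -0.123, 0.0879]
tcp_rot: [[-0.999, 0.052, 0.0], [0.052, 0.999, 0.001], [-0.0, 0.001, -1.0]]
ft_force: [-10.9, 4.8, 26.6]
width: 0.0499
grip_force: 46.1
```

jog_arm([
  [-0.04, 0, 0],
  [-0.08, 0, 0],
  [-0.08, 0, 0],
], yaw=[0, 0, 0])

```text
clock: 6.88
tool_pos: [0.5381, -0.1232, 0.0882]
tcp_rot: [[-0.999, 0.052, 0.001], [0.052, 0.999, 0.001], [-0.001, 0.001, -1.0]]
ft_force: [-11.8, 5.9, 28.0]
width: 0.0496
grip_force: 46.2
```

jog_arm([
  [-0.2, 0, -0.1],
  [-0.46, 0, -0.2],
  [-0.77, 0, -0.26],
  [-1.08, 0, -0.3],
  [-1.08, 0, -0.3],
], yaw=[0, 0, 0, 0, 0])

```text
clock: 7.5
tool_pos: [0.5712, -0.1255, 0.0929]
tcp_rot: [[-0.999, 0.053, -0.001], [0.053, 0.999, 0.001], [0.001, 0.001, -1.0]]
ft_force: [-1.6, 0.4, -5.4]
width: 0.0494
grip_force: 42.8
```

Run:
```python
from plant import bot
from h import *
s=bot.observe();T=s['tool_pos']
print(T.round(4),s['ft_force'].round(1),todock(T).round(4))
p,d=bot.read_camera("scene");W=cloud(p,d,bot.camera_info("scene"))
cv2.imwrite("pics/s2.png",cv2.resize(p[150:330,180:400],None,fx=3,fy=3)[:,:,::-1])
```

```text
[ 0.5712 -0.1255  0.0929] [-1.6  0.4 -5.4] [-0.0065 -0.0005]
```

View pics/s2.png

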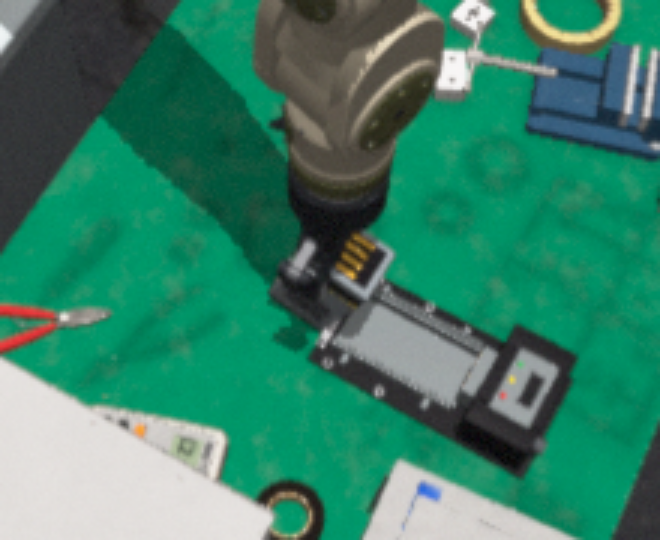

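The crop shows the pack tilted forward over the sill at (350,270), its foot behind the sill. I'll keep going along the arc.

jog_arm([
  [-0.31, 0, 0],
  [-0.63, 0, 0.01],
  [-0.94, 0, 0.06],
  [-1.24, 0, 0.14],
  [-1.54, 0, 0.24],
  [-1.83, 0, 0.36],
  [-2.1, 0, 0.51],
  [-2.37, 0, 0.69],
], yaw=[0, 0, 0, 0, 0, 0, 0, 0])

```text
clock: 8.55
tool_pos: [0.6437, -0.1295, 0.0737]
tcp_rot: [[-0.999, 0.053, 0.003], [0.053, 0.999, -0.0], [-0.003, -0.0, -1.0]]
ft_force: [-1.0, 2.1, 3.3]
width: 0.0497
grip_force: 43.6
```

Run:
```python
from plant import bot
from h import *
s=bot.observe();T=s['tool_pos']
print(T.round(4),s['ft_force'].round(1),todock(T).round(4))
p,d=bot.read_camera("scene");W=cloud(p,d,bot.camera_info("scene"))
cv2.imwrite("pics/s3.png",cv2.resize(p[150:330,180:400],None,fx=3,fy=3)[:,:,::-1])
```

```text
[ 0.6437 -0.1295  0.0737] [-1.   2.1  3.3] [ 0.0661 -0.0006]
```

View pics/s3.png

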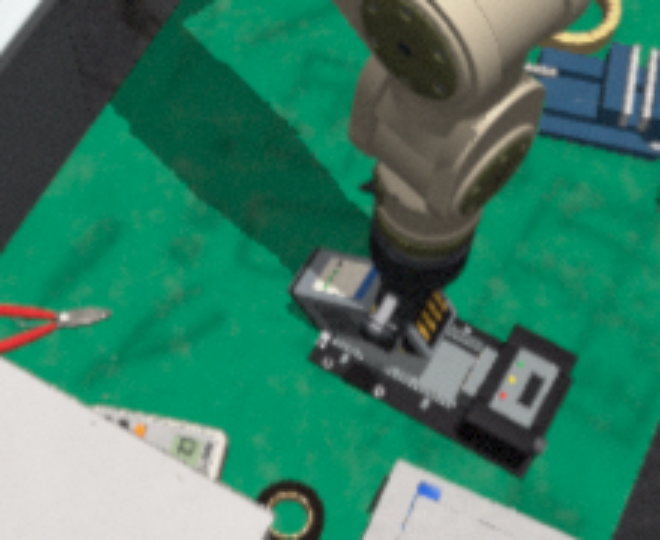

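The crop shows the pack leaning about 60°, its side on the sill and its terminals over the bay at (430,315).

jog_arm([
  [-0.24, 0, 0.2],
  [-0.47, 0, 0.41],
  [-0.58, 0, 0.53],
  [-0.68, 0, 0.65],
  [-0.78, 0, 0.78],
  [-0.86, 0, 0.9],
  [-0.86, 0, 0.9],
], yaw=[0, 0, 0, 0, 0, 0, 0])

```text
clock: 9.48
tool_pos: [0.6679, -0.131, 0.0459]
tcp_rot: [[-0.999, 0.053, 0.0], [0.053, 0.999, -0.0], [-0.0, -0.0, -1.0]]
ft_force: [0.9, -1.0, 0.6]
width: 0.05
grip_force: 43.6
```

jog_arm([
  [-0.06, 0, 0.1],
  [-0.12, 0, 0.2],
  [-0.18, 0, 0.3],
  [-0.24, 0, 0.4],
  [-0.27, 0, 0.46],
  [-0.27, 0, 0.46],
], yaw=[0, 0, 0, 0, 0, 0])

```text
clock: 10.22
tool_pos: [0.6758, -0.1313, 0.032]
tcp_rot: [[-0.999, 0.053, -0.0], [0.053, 0.999, 0.0], [0.0, 0.0, -1.0]]
ft_force: [2.5, 0.0, 1.2]
width: 0.0495
grip_force: 43.5
```

Run:
```python
from plant import bot
from h import *
s=bot.observe();T=s['tool_pos']
print(T.round(4),s['ft_force'].round(1),todock(T).round(4))
p,d=bot.read_camera("scene");W=cloud(p,d,bot.camera_info("scene"))
cv2.imwrite("pics/s4.png",cv2.resize(p[200:330,240:400],None,fx=4,fy=4)[:,:,::-1])
D=todock(W)
m=(d>0)&(W[...,2]>.045)&(W[...,2]<.085)&(D[...,0]>-.06)&(D[...,0]<.06)&(abs(D[...,1])<.05)
X=D[m];print(m.sum(),"min dock x",np.percentile(X[:,0],[1,3]).round(4),"y",np.percentile(X[:,1],[3,97]).round(4))
for a in np.arange(-.02,.06,.01):
    q=m&(abs(D[...,0]-a)<.005)
    if q.sum()>4:print(a.round(2),np.median(W[q][:,2]).round(4))
```

```text
[ 0.6758 -0.1313  0.032 ] [2.5 0.  1.2] [ 0.0983 -0.0006]
582 min dock x [-0.0126 -0.0109] y [-0.0268  0.0207]
-0.01 0.0671
0.0 0.0682
0.01 0.0692
0.02 0.0696
0.03 0.0705
0.04 0.0715
0.05 0.0716
```

View pics/s4.png

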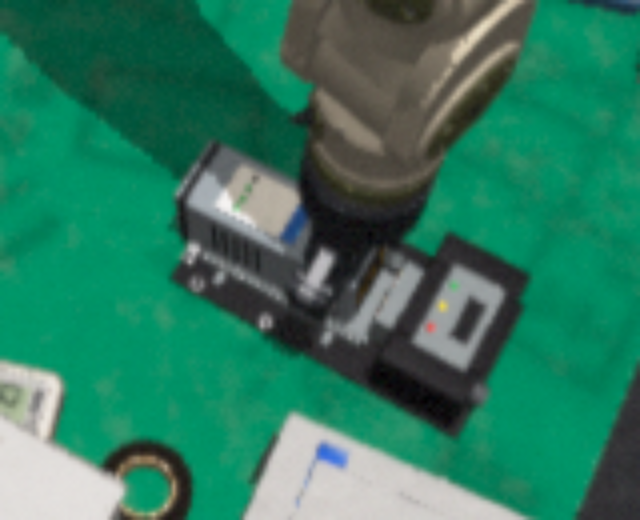

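The crop shows the pack nearly flat, its tail overhanging the sill at (185,200), with the gripper over the terminal end.

jog_arm([
  [-0.02, 0.02, 0.06],
  [-0.04, 0.02, 0.12],
  [-0.05, 0.02, 0.18],
  [-0.05, 0.02, 0.18],
], yaw=[0, 0, 0, 0])

```text
clock: 10.78
tool_pos: [0.6779, -0.1309, 0.0271]
tcp_rot: [[-0.999, 0.053, 0.001], [0.053, 0.999, -0.0], [-0.001, -0.0, -1.0]]
ft_force: [4.1, -2.0, 2.8]
width: 0.05
grip_force: 43.7
```

jog_arm([
  [-0.01, 0, 0.05],
  [-0.02, 0, 0.1],
  [-0.02, 0, 0.1],
], yaw=[0, 0, 0])

```text
clock: 11.15
tool_pos: [0.6783, -0.1306, 0.0241]
tcp_rot: [[-0.999, 0.053, 0.001], [0.053, 0.999, 0.0], [-0.001, 0.0, -1.0]]
ft_force: [5.1, -1.3, 2.9]
width: 0.0495
grip_force: 43.8
```

jog_arm([
  [0, 0, 0.05],
  [0, 0, 0.1],
  [0, 0, 0.1],
], yaw=[0, 0, 0])

```text
clock: 11.52
tool_pos: [0.6785, -0.1305, 0.0211]
tcp_rot: [[-0.999, 0.053, 0.001], [0.053, 0.999, 0.0], [-0.001, 0.0, -1.0]]
ft_force: [4.9, -1.3, 3.8]
width: 0.0493
grip_force: 43.7
```

```bash
cat > m.py <<'E'
from plant import bot
from h import *
def go(lim=.06,cam="scene"):
    s=bot.observe();T=s['tool_pos']
    print(T.round(4),s['ft_force'].round(1),todock(T).round(4))
    p,d=bot.read_camera(cam);W=cloud(p,d,bot.camera_info(cam))
    D=todock(W)
    m=(d>0)&(W[...,2]>.045)&(W[...,2]<.085)&(D[...,0]>-.06)&(D[...,0]<lim)&(abs(D[...,1])<.05)
    X=D[m];print(m.sum(),"dock x",np.percentile(X[:,0],[1,3,97,99]).round(4),"y",np.percentile(X[:,1],[3,97]).round(4))
    m&=(W[...,2]>.058)
    r=rect(np.c_[D[m]]);print("rect dock",r)
    A_=np.c_[D[m],np.ones(m.sum())];print("z plane",np.linalg.lstsq(A_,W[m][:,2],rcond=None)[0].round(4))
    return p,d,W,D
E
python3 -c "
from m import *
go()"
```

```text
[ 0.6785 -0.1305  0.0211] [ 4.9 -1.3  3.8] [0.1009 0.0003]
547 dock x [-0.0083 -0.0068  0.0571  0.0587] y [-0.0259  0.0217]
rect dock (array([25. , -1.9]), array([51.4, 69.5]), 89.4)
z plane [-0.0116  0.0248  0.0676]
```

jog_arm([
  [0, 0, 0.04],
  [0, 0, 0.08],
  [0, 0, 0.1],
  [0, 0, 0.1],
], yaw=[0, 0, 0, 0])

```text
clock: 12.08
tool_pos: [0.6789, -0.1305, 0.0196]
tcp_rot: [[-0.999, 0.053, 0.003], [0.053, 0.999, 0.0], [-0.003, 0.0, -1.0]]
ft_force: [3.8, -0.6, 10.5]
width: 0.0497
grip_force: 45.2
```

```bash
python3 -c "
from m import *
go()"
```

```text
[ 0.6789 -0.1305  0.0196] [ 3.8 -0.6 10.5] [0.1013 0.0002]
545 dock x [-0.0078 -0.0062  0.0572  0.0589] y [-0.0259  0.0213]
rect dock (array([25.7, -0.7]), array([68.7, 51.4]), 0.5)
z plane [-0.0149  0.0354  0.0675]
```

jog_arm([
  [0, 0, -0.03],
  [0, 0, -0.03],
  [0, 0, -0.03],
  [0, 0, -0.03],
], yaw=[0, 0, 0, 0], claw=0.2)

```text
clock: 12.62
tool_pos: [0.6773, -0.1304, 0.0181]
tcp_rot: [[-0.999, 0.053, -0.001], [0.053, 0.999, 0.001], [0.002, 0.001, -1.0]]
ft_force: [0.4, -0.4, 0.3]
width: 0.0683
grip_force: 0.0
```

jog_arm([
  [0, 0, -0.4],
  [0.6, 0, -0.4],
  [1.4, 0, -0.4],
  [2.2, 0, -0.4],
  [2.7, 0, -0.4],
  [2.7, 0, -0.4],
  [2.7, 0, -0.4],
], yaw=[0, 0, 0, 0, 0, 0, 0])

```text
clock: 13.5
tool_pos: [0.5982, -0.1268, 0.0317]
tcp_rot: [[-0.999, 0.053, 0.002], [0.053, 0.999, -0.001], [-0.002, -0.0, -1.0]]
ft_force: [1.1, -0.2, 0.4]
width: 0.0682
grip_force: 0.0
```

```bash
python3 -c "
from m import *
p,d,W,D=go(.14)
cv2.imwrite('pics/s5.png',cv2.resize(p[200:330,240:400],None,fx=4,fy=4)[:,:,::-1])"
```

```text
[ 0.5982 -0.1268  0.0317] [ 1.1 -0.2  0.4] [ 0.0206 -0.0003]
800 dock x [-0.0038  0.0292  0.1206  0.1371] y [-0.0264  0.0218]
rect dock (array([57.7, -7.1]), array([135.9,  65.5]), 12.6)
z plane [-0.0354  0.0079  0.0679]
```

View pics/s5.png

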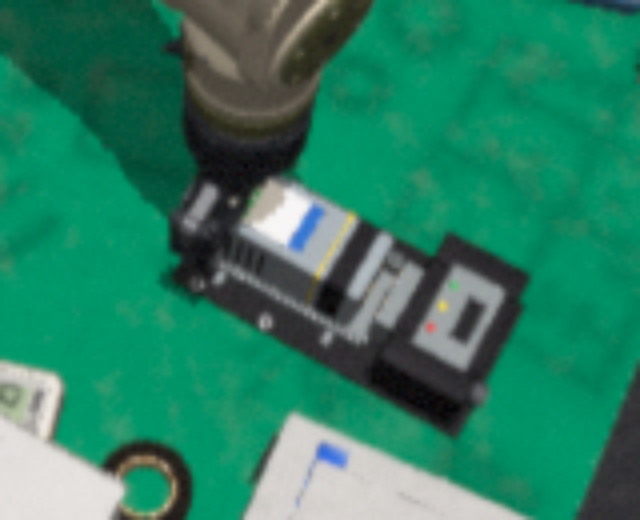

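The crop shows the pack lying in the bay at (290,240), terminals facing the contacts at (385,290), with the open gripper straddling its tail. I'll grip near the tail and push.

jog_arm([
  [0, 0, 0],
  [0, 0, 0],
  [0, 0, 0],
  [0, 0, 0],
  [0, 0, 0],
], yaw=[0, 0, 0, 0, 0], claw=1, grip_force=60)

```text
clock: 14.18
tool_pos: [0.5979, -0.1265, 0.0312]
tcp_rot: [[-0.999, 0.053, 0.002], [0.053, 0.999, -0.0], [-0.002, -0.0, -1.0]]
ft_force: [3.0, 0.4, 2.0]
width: 0.0497
grip_force: 62.4
```

jog_arm([
  [-0.1, 0, 0],
  [-0.2, 0, 0],
  [-0.3, 0, 0],
  [-0.3, 0, 0],
], yaw=[0, 0, 0, 0])

```text
clock: 14.68
tool_pos: [0.6041, -0.1267, 0.031]
tcp_rot: [[-0.999, 0.053, -0.004], [0.053, 0.999, 0.0], [0.004, 0.0, -1.0]]
ft_force: [-5.1, 1.6, 6.4]
width: 0.0493
grip_force: 63.2
```

```bash
python3 -c "
from m import *
go(.14);go(.14,'top')"
```

```text
[ 0.6041 -0.1267  0.031 ] [-5.1  1.6  6.4] [0.0264 0.0001]
812 dock x [0.0008 0.0292 0.1271 0.137 ] y [-0.0268  0.0218]
rect dock (array([63.1, -6.9]), array([ 62.4, 129.5]), 89.9)
z plane [-0.0514 -0.0131  0.0694]
[ 0.6041 -0.1267  0.031 ] [-5.3  0.8  6.3] [0.0264 0.0001]Traceback (most recent call last):
  File "<string>", line 3, in <module>
    go(.14);go(.14,'top')
            ~~^^^^^^^^^^^
  File "m.py", line 9, in go
    X=D[m];print(m.sum(),"dock x",np.percentile(X[:,0],[1,3,97,99]).round(4),"y",np.percentile(X[:,1],[3,97]).round(4))
                                  ~~~~~~~~~~~~~^^^^^^^^^^^^^^^^^^^^
    return _quantile_unchecked(
        a, q, axis, out, overwrite_input, method, keepdims, weights)
    return _ureduce(a,
                    func=_quantile_ureduce_func,
    ...<5 lines>...
                    overwrite_input=overwrite_input,
                    method=method)
    r = func(a, **kwargs)
    result = _quantile(arr,
                       quantiles=q,
    ...<2 lines>...
                       out=out,
                       weights=wgt)
    slices_having_nans = np.isnan(arr[-1, ...])
                                  ~~~^^^^^^^^^
IndexError: index -1 is out of bounds for axis 0 with size 0
```

jog_arm([
  [-0.1, 0, 0],
  [-0.1, 0, 0],
], yaw=[0, 0])

```text
clock: 15.02
tool_pos: [0.6071, -0.1269, 0.0309]
tcp_rot: [[-0.999, 0.053, -0.003], [0.053, 0.999, 0.0], [0.004, 0.0, -1.0]]
ft_force: [-4.6, 0.4, 6.0]
width: 0.0494
grip_force: 63.2
```

jog_arm([
  [-0.1, 0, 0],
  [-0.1, 0, 0],
], yaw=[0, 0])

```text
clock: 15.28
tool_pos: [0.6098, -0.127, 0.0308]
tcp_rot: [[-0.999, 0.053, -0.004], [0.053, 0.999, 0.0], [0.004, 0.0, -1.0]]
ft_force: [-7.2, -0.1, 7.4]
width: 0.0492
grip_force: 63.0
```

jog_arm([
  [-0.1, 0, 0],
  [-0.1, 0, 0],
], yaw=[0, 0])

```text
clock: 15.52
tool_pos: [0.6106, -0.1269, 0.0307]
tcp_rot: [[-0.999, 0.054, -0.008], [0.054, 0.999, 0.001], [0.008, 0.0, -1.0]]
ft_force: [-11.6, -0.3, 11.0]
width: 0.0493
grip_force: 63.7
```

jog_arm([
  [-0.08, 0, -0.02],
  [-0.08, 0, -0.02],
], yaw=[0, 0])

```text
clock: 15.78
tool_pos: [0.6124, -0.127, 0.0307]
tcp_rot: [[-0.999, 0.054, -0.009], [0.054, 0.999, 0.001], [0.009, 0.0, -1.0]]
ft_force: [-12.2, 0.4, 7.8]
width: 0.0493
grip_force: 63.4
```

jog_arm([
  [-0.08, 0, 0],
  [-0.08, 0, 0],
], yaw=[0, 0])

```text
clock: 16.02
tool_pos: [0.6139, -0.127, 0.0306]
tcp_rot: [[-0.998, 0.054, -0.011], [0.054, 0.999, 0.001], [0.011, 0.0, -1.0]]
ft_force: [-13.8, 0.3, 11.3]
width: 0.0492
grip_force: 63.5
```

```bash
python3 -c "
from m import *
go(.125)"
```

```text
[ 0.6139 -0.127   0.0306] [-13.8   0.3  11.3] [0.0363 0.0003]
683 dock x [0.0094 0.0179 0.1228 0.1241] y [-0.0268  0.0214]
rect dock (array([68.5, -7.8]), array([123.2,  66.1]), 17.5)
z plane [-0.0449 -0.0246  0.0694]
```

jog_arm([
  [-0.08, 0, 0],
  [-0.08, 0, 0],
], yaw=[0, 0])

```text
clock: 16.32
tool_pos: [0.6157, -0.1271, 0.0306]
tcp_rot: [[-0.998, 0.054, -0.012], [0.054, 0.999, 0.001], [0.012, 0.0, -1.0]]
ft_force: [-15.7, 0.4, 10.9]
width: 0.0495
grip_force: 63.7
```

jog_arm([
  [-0.08, 0, 0.02],
  [-0.08, 0, 0.02],
], yaw=[0, 0])

```text
clock: 16.58
tool_pos: [0.6174, -0.127, 0.0294]
tcp_rot: [[-0.998, 0.054, -0.014], [0.054, 0.999, 0.001], [0.014, 0.001, -1.0]]
ft_force: [-16.4, -0.2, 7.9]
width: 0.0492
grip_force: 63.3
```

jog_arm([
  [-0.06, 0, 0.03],
  [-0.06, 0, 0.03],
], yaw=[0, 0])

```text
clock: 16.82
tool_pos: [0.6181, -0.127, 0.0279]
tcp_rot: [[-0.998, 0.054, -0.016], [0.054, 0.999, 0.002], [0.016, 0.001, -1.0]]
ft_force: [-17.8, -0.3, 8.4]
width: 0.0495
grip_force: 63.5
```

```bash
python3 -c "
from m import *
go(.125)"
```

```text
[ 0.6181 -0.127   0.0279] [-17.8  -0.3   8.4] [0.0404 0.0005]
637 dock x [0.013  0.0164 0.1228 0.1244] y [-0.0267  0.0218]
rect dock (array([68.9, -6.6]), array([118.8,  58.7]), 11.0)
z plane [-0.0224 -0.0251  0.0664]
```

jog_arm([
  [0, 0, 0.06],
  [0, 0, 0.06],
], yaw=[0, 0])

```text
clock: 17.12
tool_pos: [0.6181, -0.1271, 0.0274]
tcp_rot: [[-0.998, 0.054, -0.015], [0.054, 0.999, 0.001], [0.015, 0.0, -1.0]]
ft_force: [-20.8, -0.0, 15.4]
width: 0.0493
grip_force: 64.4
```

```bash
python3 -c "
from m import *
go(.125)"
```

```text
[ 0.6181 -0.1271  0.0274] [-20.8  -0.   15.4] [0.0404 0.0005]
636 dock x [0.0129 0.0166 0.1228 0.1244] y [-0.0272  0.0213]
rect dock (array([70.6, -8.6]), array([120.8,  65.5]), 19.9)
z plane [-0.0175 -0.0284  0.0656]
```

jog_arm([
  [0.06, 0, 0],
  [0.12, 0, 0],
  [0.2, 0, 0],
  [0.2, 0, 0],
], yaw=[0, 0, 0, 0])

```text
clock: 17.68
tool_pos: [0.6176, -0.1272, 0.0274]
tcp_rot: [[-0.999, 0.053, -0.005], [0.053, 0.999, 0.001], [0.005, 0.0, -1.0]]
ft_force: [-6.9, 0.7, 4.9]
width: 0.0493
grip_force: 63.1
```

jog_arm([
  [0.08, 0, 0],
  [0.08, 0, 0],
], yaw=[0, 0])

```text
clock: 17.92
tool_pos: [0.6165, -0.1271, 0.0275]
tcp_rot: [[-0.999, 0.053, -0.003], [0.053, 0.999, 0.001], [0.003, 0.0, -1.0]]
ft_force: [-4.4, 0.6, 3.3]
width: 0.0493
grip_force: 62.9
```

jog_arm([
  [0, 0, 0],
  [0, 0, 0],
  [0, 0, 0],
  [0, 0, -1.5],
  [0, 0, -3.5],
  [0, 0, -4.5],
  [0, 0, -4.5],
], yaw=[0, 0, 0, 0, 0, 0, 0], claw=0.1)

```text
clock: 18.8
tool_pos: [0.6205, -0.1283, 0.167]
tcp_rot: [[-0.999, 0.053, 0.007], [0.053, 0.999, -0.002], [-0.007, -0.002, -1.0]]
ft_force: [0.3, 0.1, 0.3]
width: 0.0768
grip_force: 0.0
```

jog_arm([
  [1.5, 0, -1],
  [3, 0, -1],
  [4.5, 0, -1],
  [4.5, 0, -1],
], yaw=[0, 0, 0, 0])

```text
clock: 19.3
tool_pos: [0.4794, -0.1193, 0.1918]
tcp_rot: [[-0.999, 0.054, -0.004], [0.054, 0.999, 0.002], [0.004, 0.002, -1.0]]
ft_force: [0.2, -0.5, -0.2]
width: 0.0768
grip_force: 0.0
```

```bash
python3 -c "
from m import *
p,d,W,D=go(.125)
q=np.array([p.shape])
cv2.imwrite('pics/s6.png',cv2.resize(p[200:330,240:400],None,fx=4,fy=4)[:,:,::-1])
p,d,W,D=go(.125,'wrist')
m=(W[...,2]>.05)&(W[...,2]<.08)&(D[...,0]>-.03)&(D[...,0]<.14)&(abs(D[...,1])<.04)&(d>0)
print(rect(D[m]),W[m][:,2].min(),W[m][:,2].max())"
```

```text
[ 0.4794 -0.1193  0.1918] [ 0.2 -0.5 -0.2] [-0.0984  0.0009]
932 dock x [0.0103 0.0126 0.1217 0.1239] y [-0.0258  0.0221]
rect dock (array([66.5, -0.6]), array([ 52.9, 116.9]), 89.9)
z plane [0.0007 0.0112 0.0638]
[ 0.4818 -0.12    0.1924] [ 1.1  0.1 -0. ] [-0.0961  0.0003]
4046 dock x [0.0091 0.0094 0.084  0.0863] y [-0.0229  0.0238]
rect dock (array([49. ,  0.4]), array([81.3, 50.4]), 0.8)
z plane [0.0161 0.0009 0.0634]
(array([49.1,  0.5]), array([81.2, 50.8]), 0.5) 0.05002441412358295 0.06693021870228037
```

View pics/s6.png

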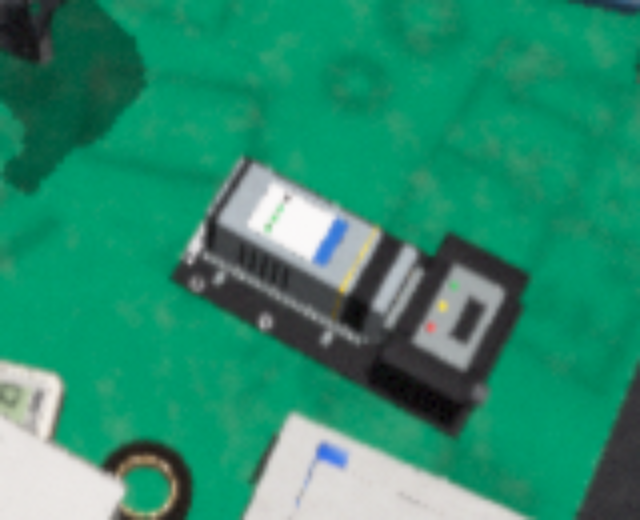

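The crop shows the pack at (295,240) lying flat and centred in the bay. Its tail is behind the sill (dock x about 9 mm, top face level at 64 mm), its terminals press on the contacts, and the gripper is clear. I'll hand it in.

```bash
python3 -c "
from plant import bot
print(bot.sign_off())"
```

```text
the job is handed in; nothing more can be done
None
```

I've handed the job in: the pack was eased over the sill, pushed onto the contacts and let go. In the last images it lies flat behind the sill with its tail about 9 mm along the dock. I couldn't read the contact force after letting go, and the hand-in gave no verdict.

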